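Hold the duck head's neck joint up to the inspection camera

TASK

Lift the yellow duck head with the orange bill out of the drying board and hold it up in the air to the inspection camera: dowel pointing straight at the lens, the flat underside of the neck square to the lens, centred on it and 150 mm in front of the glass, and the bill towards the camera's top side (pointing away from the robot, up and over the camera). Finish while still holding it there, steady in the gripper; do not put it down or let go. Do not touch the camera or its stand with anything, and leave the other two heads, the jar and the tin standing where they are.

Things in the scene. Friction and masses are not known exactly. Their poses are not given: they have to be found in the camera images.
- duck_head: Yellow foam bird-head blank, orange bill; about 0.12 kg. Origin: centre of the neck's flat round underside (44 mm across); z up, x to the bill, y across the cheeks. Head top 99 mm up; bill 24 mm wide, 64 mm up, ends 72 mm forward. Starts upright in any of the three holes of the board, underside resting on the board's top, bill pointing away from the robot within about 50 degrees.
- duck_cheeks (a point): The place to grip the duck head, 70 mm above its origin, 3 mm to the bill side: centre of the head disc (58 mm diameter, axis along y) whose two flat parallel cheeks are 42 mm apart. The neck below is 37 to 44 mm thick.
- duck_dowel (a point): Lower end of the wooden dowel, 12 mm diameter, that sticks 26 mm out of the middle of the neck's underside along -z. At the start it stands in a hole of the drying board.
- camera: Inspection camera: black housing (90 mm long, red patch on its top side), white ring light 82 mm across just behind the glass. Origin: centre of the lens glass, 130 mm above the table. z: line of sight out of the lens, up and towards the robot side, 30 degrees from vertical; x: top side of its picture, up and away from the robot; y level. Does not move during the job.
- camera_focus (a point): Point in the air 150 mm from the lens glass along the camera's z. Here the centre of the neck's underside belongs, with the head's x, y, z axes along the camera's x, y, z (dowel towards the lens).
- camera_stand: Fixed stand carrying the camera: dark round steel foot 124 mm across, 12 mm thick, two side plates 95 mm high. Origin on the table vertically below the lens glass; z up; x level, away from the side the camera looks to; the foot's centre is 35 mm along x.
- drying_board: Drying board, a fixed pale wooden plate 90 x 350 x 30 mm (x, y, z). Origin at the centre of its underside, on the table. Three through holes, 13.5 mm diameter, in a row along its y axis at -125, 0 and +125 mm; each holds one head by its dowel.
- goose_head: Bystander: grey head blank with a thick white bill, otherwise shaped like the duck head (99 mm high above the board, 42 mm thick, bill to about 66 mm). Origin at the centre of the neck's underside, z up, x to the bill. Leave alone.
- crow_head: Bystander: black head blank with a narrow dark steel-coloured bill (ends 76 mm forward), otherwise shaped like the duck head. Origin at the centre of the neck's underside, z up, x to the bill. Leave alone.
- jar: Bystander: loose amber glass jar with a white lid, 62 mm diameter, 65 mm high, origin at the centre of its bottom. Leave alone.
- tin: Bystander: loose round yellow tin with a blue band, 68 mm diameter, 116 mm high with its white cap, origin at the centre of its bottom. Leave alone.
Mind the look-alikes: they are no part of the job. Of the things that look like the camera_stand, take the one that is farthest from the robot's base at the start.

How it is judged:
By the outcome, as a careful person would: the job done as asked, in the order asked, and still so for the second after the job is handed in, while the arm keeps its last pose, push and grip.
It also fails if it takes over 37 s, if anything falls off the work surface, if the arm or the gripper's body presses on something with over 40 N, if the wrist force passes 120 N, or if a joint passes its speed limit or range.

ROBOT

A 6-joint arm with a two-finger parallel gripper is mounted at the origin on the work surface. World frame = base frame: x ahead of the robot, y to its left, z up, the work surface at z = 0. Lengths are in m, angles in rad, forces in N, time in s.
With the tool pointing down it reaches from about 0.425 to 0.95 m from the base axis. Payload 3.5 kg.
Tool frame: the origin (TCP) lies at the very end of the fingers, on their centre line; the grasp point (between the pads) lies 19 mm behind it (arm.grip_point_offset is the distance from the TCP to the grasp point, in m); z points along the fingers, y is the line along which they close (so a half turn about z gives the same grasp; the last joint's range is limited). The gripper opens to 85 mm and grips with 20 to 120 N. Pads are 22 mm wide; open, the fingers measure 114 mm over their backs; the gripper's body (76 mm by 85 mm) begins 54 mm behind the grasp point. The pads swing forward as they close: fully open they stand 13 mm farther back than shut.
Start: joints at [-1.494, 0.286, 1.577, -0, 1.279, -0.15], TCP at [0.152, -0.658, 0.231] pointing down, gripper open.
Joint ranges: [-2.77, 2.77], [-0.9, 2.22], [0.21, 2.48], [-1.53, 4.67], [0.24, 2.81], [-2.84, 2.84]. Speed limits (rad/s): [2.79, 2.79, 3.14, 3.14, 3.14, 3.14].

INTERFACE

Orientations are given as a unit quaternion [x, y, z, w].
In Python, from plant import sensors, vision, hand_in, arm gives the robot as it stands.
- The arm moves only by the tool play_rows, never from a script. Its argument "commands" is text: rows parted by semicolons, each of 7 numbers parted by spaces: the shift along the tool's x, y, z as a fraction of full scale, then the turn, a rotation vector about the tool's x, y, z as a fraction of full scale, then the opening, from -1 (shut) to 1 (fully open). In form: tx ty tz rx ry rz claw; .... A call has 1 to 5 rows; each row is the pose to reach, as a shift and turn from the pose commanded when the call began, along the tool's axes at that moment, turning the shorter way round; what a row does not reach only later rows make up. Full scale, the value 1, is 300 mm for a shift and 360 degrees for a turn. A row lasts 1/12 s, in which the tool goes at most 41.7 mm and 7.16 degrees, less where a joint would pass 70% of its speed; a pose out of reach is approached as far as the arm can. A call with a number of a shift or a turn outside -1 to 1 is refused whole. A call with a gripper value outside its range is refused whole. The fingers move at their own pace and stop on an object; "squeeze" is the grip in N (left out, the last holds). Time passes only in rows, so rows that repeat a pose let the fingers close. It gives the time, the measured TCP pose, the force, the opening and the grip force at its end, in the units of the state.
- sensors.sense(): the state, without advancing time (a new reading comes with each control period).
- vision.capture(name): name is "scene" or "top" or "wrist"; returns a dict with "img" (420x560x3 uint8, red, green, blue), "intrinsics" (3x3 intrinsics, pixels), "T" (4x4, takes a point from camera to world coordinates); the wrist camera has in their place "hand_eye" (4x4, takes a point from camera to tool coordinates, whose origin is the TCP and whose axes are the flange's). Camera axes: x right, y up, looking along -z (the intrinsics and any distortion apply to the point x, -y, -z); pixel columns grow to the right and rows downward; lengths in m; the calibration is good to about 2 mm. A picture is of the moment at which its call begins: read the wrist's pose just before it. There is no depth.
- hand_in(): hands the job in; it is judged then, once.
The state is a dict: "time_s": time; "joints": joint angles; "dq": joint speeds; "joint_efforts": joint torques, N m; "tool_pos": TCP position; "orientation": TCP orientation; "wrist_force": force on the tool from outside, world axes, zero at the start; "wrist_torque": the same for the moment, N m; "width": finger opening in m; "gripper_force": force on a finger pad.
Only numpy, scipy, OpenCV 4.12 (cv2) and the standard library are available. Lean on these libraries where they do the work, as an engineer would, in place of code of your own. Each camera call takes 0.05 s, during which the arm holds its last target. There are 200 camera calls.

## Working session

There is one attempt and no reset: what is moved stays moved. The work goes in short steps, Python scripts to look and compute and a tool call to move; the robot and the scene stay as the last step left them, time stands still between calls to the robot, and variables do not carry over. Pictures are saved under pics/ and viewed, at most 10 in all, crops included, and the job is handed in when it is done.

Besides the shell and the picture viewer there is one more tool, called after ">>>" as name(argument=value, ...) on one line, values as JSON. play_rows: Moves the arm, as the interface text tells. Its arguments: {"type":"object","properties":{"commands":{"type":"string"},"squeeze":{"type":"number"}},"required":["commands"]}

```bash
mkdir -p pics; ls; python3 - <<'E'
from plant import sensors, vision, arm
import cv2,numpy as np
print(sensors.sense()); print([a for a in dir(arm) if a[0]!='_'])
for n in("scene","top"):
    c=vision.capture(n); cv2.imwrite(f"pics/{n}0.png",c["img"][:,:,::-1]); print(n,c["intrinsics"],c["T"],[k for k in c])
E
```

```text
pics
{'time_s': 0.0, 'joints': array([-1.49399505e+00,  2.87180834e-01,  1.57815665e+00,  4.94434139e-06,
        1.27863919e+00, -1.49944637e-01]), 'dq': array([ 0.00094211,  0.00052115,  0.00043153, -0.00052257,  0.00042861,
        0.00138255]), 'joint_efforts': array([ 4.13440341e-05, -4.05978870e+01, -2.92629308e+01, -9.39733172e-05,
        5.71514087e-03,  1.21608051e-05]), 'tool_pos': array([ 0.15176072, -0.65704345,  0.2299481 ]), 'orientation': array([ 9.93579542e-01,  1.13129453e-01,  4.59491252e-05, -1.19112799e-03]), 'wrist_force': array([-0.46983977,  0.96668052,  0.09599726]), 'wrist_torque': array([-0.01737584,  0.02429984, -0.03533312]), 'gripper_force': 0.0, 'width': 0.08526726255862838}
['MotionError', 'grip_point_offset']
scene [[484.89119019   0.         279.06647184]
 [  0.         484.89119019 210.17590939]
 [  0.           0.           1.        ]] [[-0.4858677  -0.59081651  0.64410281  1.21184861]
 [ 0.87391078 -0.34067646  0.34672684  0.34788084]
 [ 0.01457873  0.73135176  0.6818446   0.90979207]
 [ 0.          0.          0.          1.        ]] ['img', 'intrinsics', 'T']
top [[467.7614218    0.         274.28596104]
 [  0.         467.7614218  213.00237327]
 [  0.           0.           1.        ]] [[-0.01435286  0.98888294 -0.1480018   0.38780104]
 [-0.99930367 -0.0192847  -0.03194182 -0.03124921]
 [-0.03444089  0.14744029  0.98847114  1.19299327]
 [ 0.          0.          0.          1.        ]] ['img', 'intrinsics', 'T']
```

View pics/scene0.png

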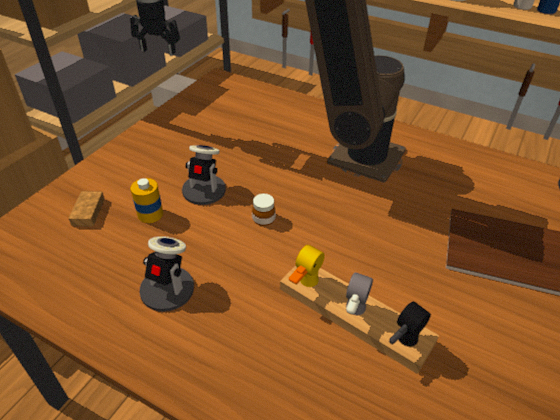

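View pics/top0.png

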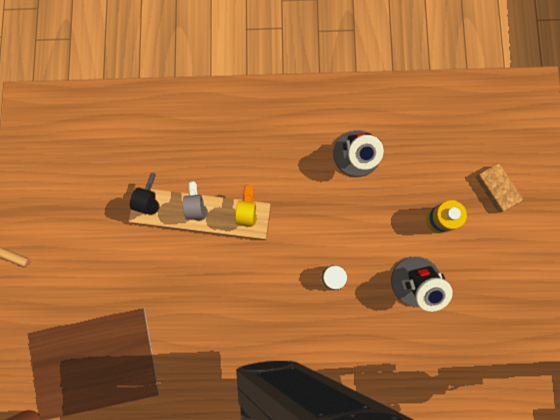

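The top view (right is -y, up is +x) shows two look-alike stands. A is at top (363,153) / scene (165,268), and B is at top (425,285) / scene (203,170). A is farthest from the base, so A fits. The duck is the yellow head with the orange bill at top (246,212) / scene (308,265). Grey goose and black crow heads are beside it. I'll confirm with one enlarged crop.

```bash
python3 - <<'E'
import cv2,numpy as np
t=cv2.imread("pics/top0.png"); s=cv2.imread("pics/scene0.png")
def crop(i,x,y,w,h,k): return cv2.resize(i[y:y+h,x:x+w],None,fx=k,fy=k,interpolation=cv2.INTER_CUBIC)
# 4 tiles 400x300
tiles=[crop(t,325,125,80,60,5),crop(t,205,175,80,60,5),crop(s,130,230,80,80,3.75),crop(s,270,235,80,60,5)]
tiles[2]=cv2.copyMakeBorder(tiles[2],0,0,0,100,cv2.BORDER_CONSTANT)
cv2.imwrite("pics/c1.png",np.vstack([np.hstack(tiles[:2]),np.hstack(tiles[2:])]))
E
```

```text
(no output)
```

View pics/c1.png

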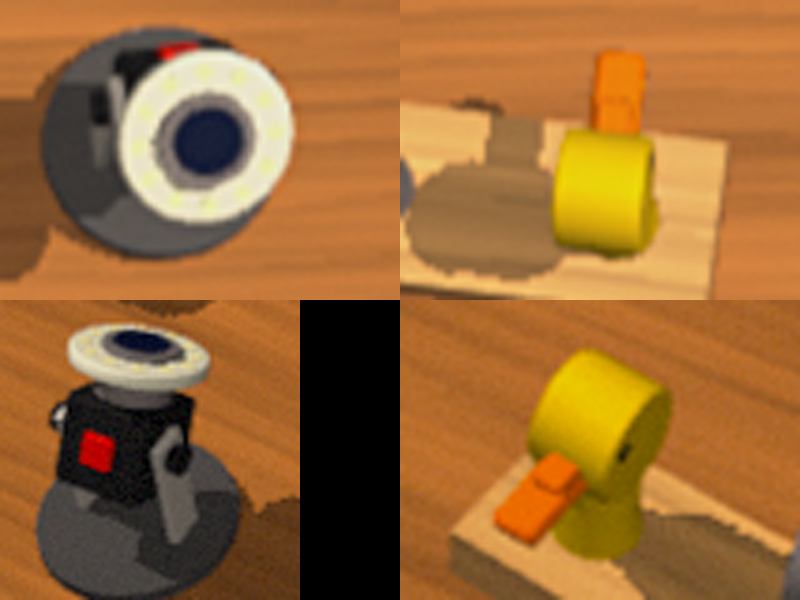

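```bash
cat > h.py <<'E'
import cv2,numpy as np
from scipy.optimize import least_squares
from scipy.spatial.transform import Rotation as R
U=4
def proj(c,P):
    q=(np.atleast_2d(P)-c["T"][:3,3])@c["T"][:3,:3]; q=q*[1,-1,-1]
    p=q@c["intrinsics"].T; return p[:,:2]/p[:,2:]
def hull(c,P): return cv2.convexHull(proj(c,P).astype(np.float32))
def sd(hs,pts): # >0 inside union of hulls
    return np.array([max(cv2.pointPolygonTest(h,(float(a),float(b)),True) for h in hs) for a,b in pts])
def contour(img,roi,f):
    x,y,w,h=roi; i=cv2.resize(img[y:y+h,x:x+w],None,fx=U,fy=U,interpolation=cv2.INTER_CUBIC)
    hsv=cv2.cvtColor(cv2.GaussianBlur(i,(5,5),0),cv2.COLOR_RGB2HSV).astype(int)
    m=f(hsv).astype(np.uint8); cs,_=cv2.findContours(m,cv2.RETR_EXTERNAL,cv2.CHAIN_APPROX_NONE)
    k=max(cs,key=cv2.contourArea)[::3,0].astype(float)
    return (k+.5)/U-.5+[x,y]
th=np.linspace(0,2*np.pi,48,endpoint=False)
def circ(r,z): return np.c_[r*np.cos(th),r*np.sin(th),0*th+z]
def duck_parts():
    d=np.r_[[np.array([3+29*np.cos(a),s,70+29*np.sin(a)]) for a in th for s in(-21,21)]]
    n=np.r_[circ(22,0),circ(18.5,45)]
    b=np.array([[x,y,z] for x in(20,72) for y in(-12,12) for z in(59,69)])
    return [p/1000 for p in(d,n,b)]
def place(P,x,y,z,yaw): return R.from_euler('z',yaw).apply(P)+[x,y,z]
def cam_R(yaw): # columns x,y,z of the inspection camera; stand x at yaw
    z=np.array([-.5,0,np.sqrt(.75)]); x=np.array([np.sqrt(.75),0,.5])
    return R.from_euler('z',yaw).as_matrix()@np.c_[x,np.cross(z,x),z]
duckf=lambda h:(h[...,1]>190)&(h[...,2]>60)&(((h[...,0]>=22)&(h[...,0]<34))|((h[...,0]<14)&(h[...,0]>8)&(h[...,1]>225)&(h[...,2]>190)))
ringf=lambda h:(h[...,1]<70)&(h[...,2]>150)
E
cat > fit.py <<'E'
from h import *
from plant import vision
C={n:vision.capture(n) for n in("top","scene")}
K={"top":contour(C["top"]["img"],(205,175,80,60),duckf),"scene":contour(C["scene"]["img"],(270,235,80,60),duckf)}
for n in K: print(n,K[n].min(0),K[n].max(0))
def fd(p): return np.r_[tuple(sd([hull(C[n],place(P,p[0],p[1],.03,p[2])) for P in duck_parts()],K[n]) for n in C)]
r=least_squares(fd,[.45,.05,0],loss="soft_l1",diff_step=1e-3,x_scale=[.01,.01,.1]);print("duck",r.x,np.degrees(r.x[2]),np.sqrt(np.mean(r.fun**2)))
for n in C:
    a=fd(r.x); 
G={"top":contour(C["top"]["img"],(335,125,60,60),ringf),"scene":contour(C["scene"]["img"],(140,230,60,30),ringf)}
for n in G: print(n,G[n].min(0),G[n].max(0))
F={"top":np.array([(42,140),(70,65),(110,38),(160,28),(170,257),(110,243),(70,215),(48,175)])/5+[324.6,124.6],
   "scene":np.array([(38,220),(50,255),(85,285),(215,260),(240,195)])/3.75+[129.6,229.6]}
def fc(p):
    o=[]
    for n in C:
        M=cam_R(p[2]); P=np.r_[circ(.041,-.002),circ(.041,-.010)]@M.T+[p[0],p[1],.13]
        o.append(sd([hull(C[n],P)],G[n]))
        Q=place(np.r_[circ(.062,0),circ(.062,.012)]+[.035,0,0],p[0],p[1],0,p[2]); o.append(3*sd([hull(C[n],Q)],F[n]))
    return np.concatenate(o)
for y0 in(-.5,0,.5):
    r=least_squares(fc,[.55,-.2,y0],loss="soft_l1",diff_step=1e-3,x_scale=[.01,.01,.1]);print("cam",r.x,np.degrees(r.x[2]),r.cost,np.sqrt(np.mean(r.fun**2)))
M=cam_R(r.x[2]); L=np.r_[r.x[:2],.13]; print("focus",L+.15*M[:,2])
for n in C: print(n,"lens",proj(C[n],L))
E
python3 fit.py
```

```text
top [234.875 200.625] [255.875 225.625]
scene [295.625 244.875] [323.375 286.125]
duck [ 0.55059263  0.07301874 -0.02799208] -1.6038282765943481 2.0043121447082375
top [348.375 134.625] [382.875 168.875]
scene [148.125 236.625] [184.875 252.625]
cam [ 0.68535685 -0.21411087  0.31180893] 17.865335989100554 310.8345643391757 2.5442752485574034
cam [ 0.68532092 -0.21410778  0.31479417] 18.036377379414287 310.81885071281715 2.5489508913025083
cam [ 0.68533794 -0.21408162  0.31013878] 17.76964287436505 310.8282350257571 2.5437472107913437
focus [ 0.6139161  -0.23697093  0.25990381]
top lens [[366.66047891 152.42296063]]
scene lens [[166.83420633 241.01818397]]
```

```bash
cat > ov.py <<'E'
exec(open("fit.py").read())
for n,pts in(("top",[(249,189),(249,198),(250,180),(220,220)]),("scene",[(297,273),(303,267),(280,260)])):
    h=cv2.cvtColor(C[n]["img"],cv2.COLOR_RGB2HSV); print(n,[h[y,x] for x,y in pts])
rd=least_squares(fd,[.45,.05,0],loss="soft_l1",diff_step=1e-3,x_scale=[.01,.01,.1]).x
T=[]
for n,rois in(("top",[(325,125),(205,175)]),("scene",[(125,232),(270,235)])):
    i=cv2.resize(C[n]["img"][:,:,::-1],None,fx=5,fy=5,interpolation=cv2.INTER_CUBIC)
    Hs=[hull(C[n],place(P,rd[0],rd[1],.03,rd[2])) for P in duck_parts()]
    p=r.x; Hs+=[hull(C[n],circ(.041,-.002)@M.T+L),hull(C[n],circ(.041,-.010)@M.T+L),hull(C[n],place(circ(.062,0.012)+[.035,0,0],p[0],p[1],0,p[2])),hull(C[n],place(circ(.062,0)+[.035,0,0],p[0],p[1],0,p[2]))]
    for h in Hs: cv2.polylines(i,[((h+.5)*5).astype(int)],True,(255,0,255),1)
    T.append(np.hstack([i[y*5:y*5+300,x*5:x*5+400] for x,y in rois]))
cv2.imwrite("pics/ov1.png",np.vstack(T))
E
python3 ov.py
```

```text
top [234.875 200.625] [255.875 225.625]
scene [295.875 244.875] [323.375 286.125]
duck [ 0.55063962  0.07304361 -0.03474458] -1.9907176389974532 1.9903078623966985
top [348.375 134.625] [382.875 168.875]
scene [148.125 236.375] [184.875 252.625]
cam [ 0.68547775 -0.21438454  0.36080512] 20.672610741979703 329.1412807990849 2.5706454986117566
cam [ 0.68547049 -0.21437695  0.35956662] 20.601649906637352 329.1408106196216 2.5689733691036007
cam [ 0.68547764 -0.21438452  0.36079028] 20.671760230209017 329.1410337110178 2.5706176495799204
focus [ 0.61530628 -0.24086055  0.25990381]
top lens [[366.78870584 152.36172338]]
scene lens [[166.68446516 241.00835002]]
top [array([ 16, 244, 236], dtype=uint8), array([ 16, 244, 237], dtype=uint8), array([ 13, 177, 196], dtype=uint8), array([ 15, 148, 157], dtype=uint8)]
scene [array([ 13, 255, 237], dtype=uint8), array([ 15, 255, 223], dtype=uint8), array([ 13, 190, 177], dtype=uint8)]
```

View pics/ov1.png

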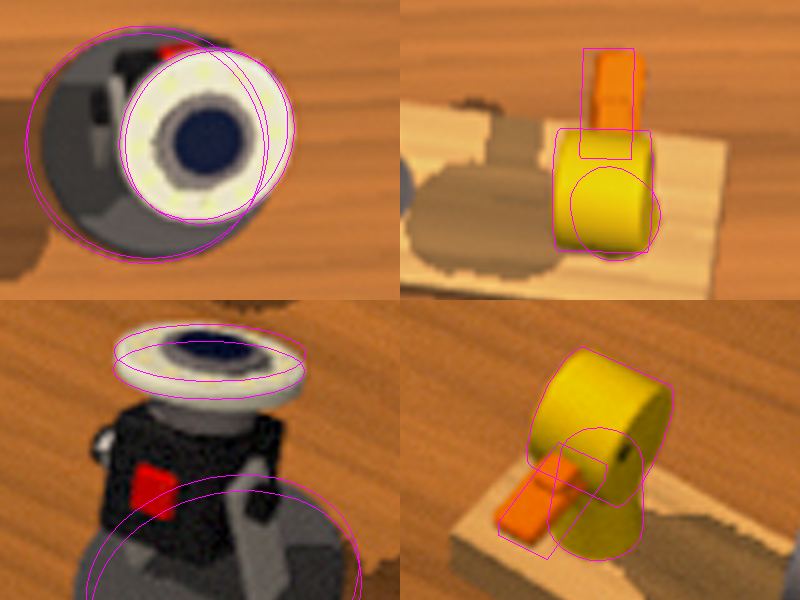

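The mask missed the bill, so the duck's yaw came out too small: the bill in the top view is right of the model. The ring thickness is also wrong, and that pulls the foot circle off. I'll fix both.

```bash
sed -i 's/^duckf=.*/duckf=lambda h:(h[...,1]>205)\&(h[...,2]>60)\&(h[...,0]>=9)\&(h[...,0]<34)/' h.py
python3 - <<'E'
s=open("fit.py").read()
s=s.replace("circ(.041,-.002),circ(.041,-.010)","circ(.041,-p[3]),circ(.041,-p[3]-p[4])").replace("3*sd","8*sd").replace("[.55,-.2,y0]","[.67,-.21,y0,.002,.010]").replace("x_scale=[.01,.01,.1]);print(\"cam","bounds=([-1,-1,-2,-.001,.004],[1,1,2,.006,.03]),x_scale=[.01,.01,.1,.003,.005]);print(\"cam")
s=s.replace("for n in C:\n    a=fd(r.x); \n","rd=r.x\n")
open("fit.py","w").write(s)
o=open("ov.py").read().split("\n"); o=[l for l in o if not l.startswith(("rd=","for n,pts","    h=cv2"))]
open("ov.py","w").write("\n".join(o).replace("-.002","-r.x[3]").replace("-.010","-r.x[3]-r.x[4]").replace("ov1","ov2"))
E
python3 ov.py
```

```text
top [234.875 184.375] [256.125 225.625]
scene [288.375 243.625] [324.625 286.375]
duck [ 0.5498714   0.07269137 -0.11029086] -6.319200712930264 0.5863122992958433
top [348.375 134.625] [382.875 168.875]
scene [148.125 236.375] [184.875 252.625]
cam [ 0.68424297 -0.21512     0.18236528  0.006       0.004     ] 10.448760721216335 350.1150733484233 3.0758944785295785
cam [ 0.68424715 -0.21518338  0.18607399  0.00599948  0.00400012] 10.661254044750422 350.10801921891704 3.074852652902947
cam [ 0.6842429  -0.21511899  0.18230516  0.006       0.004     ] 10.44531625024636 350.11509522363593 3.075908673956494
focus [ 0.61048577 -0.22871626  0.25990381]
top lens [[367.12917308 152.86874286]]
scene lens [[166.7760156  240.53266592]]
```

View pics/ov2.png

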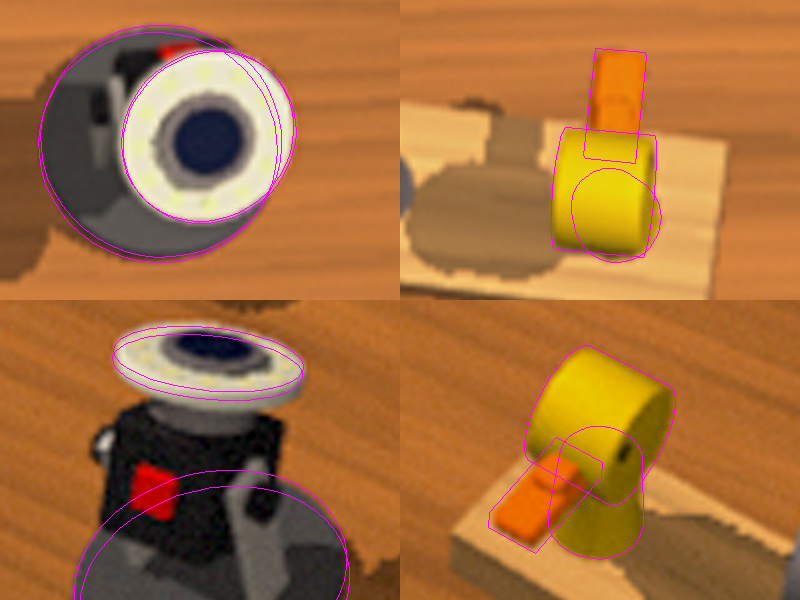

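The duck now fits well, at about (0.550, 0.073) with yaw about -5°. The camera's lens is about (0.684, -0.215) with yaw about 10°. I'll refine both with the wrist camera on the way, so next I get the hand-eye and plan a look pose.

```bash
cat > plan.py <<'E'
import numpy as np
from plant import sensors
from scipy.spatial.transform import Rotation as R
np.set_printoptions(precision=4,suppress=True)
def toolR(x,z): # tool x, z axes in world
    z=np.array(z,float)/np.linalg.norm(z); x=np.array(x,float); x-=z*(x@z); x/=np.linalg.norm(x); return np.c_[x,np.cross(z,x),z]
def down(yaw): return toolR([np.cos(yaw),np.sin(yaw),0],[0,0,-1])
def delta(pos,Rt):
    s=sensors.sense(); R0=R.from_quat(s["orientation"]).as_matrix()
    d=R0.T@(np.array(pos)-s["tool_pos"]); w=R.from_matrix(R0.T@Rt).as_rotvec()
    print("q",s["joints"],"pos",s["tool_pos"],"|d| mm",np.linalg.norm(d)*1e3,"deg",np.degrees(np.linalg.norm(w)))
    print("row:",np.round(d/.3,4),np.round(w/(2*np.pi),4))
E
python3 - <<'E'
from plan import *
from plant import vision
c=vision.capture("wrist"); print(c["hand_eye"],c["intrinsics"])
delta([.55,-.22,.45],down(-.05))
E
```

```text
[[-0.0005  0.9638  0.2665  0.0672]
 [ 1.      0.0006 -0.0003 -0.0001]
 [-0.0005  0.2665 -0.9638 -0.143 ]
 [ 0.      0.      0.      1.    ]] [[326.4556   0.     283.2933]
 [  0.     326.4556 207.093 ]
 [  0.       0.       1.    ]]
q [-1.494   0.2864  1.5768 -0.      1.2786 -0.15  ] pos [ 0.1518 -0.6576  0.2312] |d| mm 630.8471577459627 deg 15.858727701948867
row: [ 1.6214 -1.1231 -0.729 ] [-0.      0.      0.0441]
```

>>> play_rows(commands="0.46 -0.267 -0.2 0 0 0 1;0.46 -0.267 -0.2 0 0 0 1;0.46 -0.267 -0.2 0 0 0 1;0.46 -0.267 -0.2 0 0 0 1;0.46 -0.267 -0.2 0 0 0 1")

```text
time_s: 0.87
tool_pos: [0.2728, -0.5461, 0.2957]
orientation: [0.993, 0.116, 0.002, 0.002]
wrist_force: [0.3, -0.9, 1.1]
width: 0.0853
gripper_force: 0.0
```

>>> play_rows(commands="0.46 -0.267 -0.2 0 0 0 1;0.46 -0.267 -0.2 0 0 0 1;0.46 -0.267 -0.2 0 0 0 1;0.46 -0.267 -0.2 0 0 0 1;0.46 -0.267 -0.2 0 0 0 1")

```text
time_s: 1.28
tool_pos: [0.3888, -0.4367, 0.3555]
orientation: [0.993, 0.116, 0.002, 0.002]
wrist_force: [0.3, -0.9, 0.6]
width: 0.0853
gripper_force: 0.0
```

>>> play_rows(commands="0.46 -0.267 -0.1 0 0 0 1;0.46 -0.267 -0.1 0 0 0 1;0.46 -0.267 -0.1 0 0 0 1;0.46 -0.267 -0.1 0 0 0 1;0.46 -0.267 -0.1 0 0 0 1")

```text
time_s: 1.7
tool_pos: [0.5048, -0.3271, 0.3829]
orientation: [0.993, 0.116, 0.002, 0.0]
wrist_force: [-0.8, 0.5, 1.2]
width: 0.0854
gripper_force: 0.0
```

```bash
python3 -c "
from plan import *
delta([.61,-.21,.36],down(.1))"
```

```text
q [-0.7445  0.0486  1.5747  0.0025  1.5155  0.5933] pos [ 0.5048 -0.3271  0.3829] |d| mm 159.06443135902546 deg 7.614722809391823
row: [ 0.431  -0.2989  0.0775] [ 0.0001 -0.0006  0.0211]
```

>>> play_rows(commands="0.43 -0.3 0.08 0 0 0.02 1;0.43 -0.3 0.08 0 0 0.02 1;0.43 -0.3 0.08 0 0 0.02 1;0.43 -0.3 0.08 0 0 0.02 1;0.43 -0.3 0.08 0 0 0.02 1")

```text
time_s: 2.12
tool_pos: [0.6089, -0.2098, 0.3544]
orientation: [0.999, 0.053, -0.001, -0.002]
wrist_force: [-0.4, -0.6, -0.7]
width: 0.0853
gripper_force: 0.0
```

>>> play_rows(commands="0 0 0 0 0 0 1;0 0 0 0 0 0 1")

```text
time_s: 2.28
tool_pos: [0.6063, -0.2147, 0.3568]
orientation: [0.999, 0.05, -0.001, 0.0]
wrist_force: [0.4, 0.0, -0.6]
width: 0.0856
gripper_force: 0.0
```

```bash
cat > wr.py <<'E'
from h import *
from plant import vision,sensors
import pickle,sys
s=sensors.sense(); c=vision.capture("wrist")
A=np.eye(4); A[:3,:3]=R.from_quat(s["orientation"]).as_matrix(); A[:3,3]=s["tool_pos"]; c["T"]=A@c["hand_eye"]; c["s"]=s
pickle.dump(c,open(sys.argv[1]+".pkl","wb"))
cv2.imwrite(f"pics/{sys.argv[1]}.png",c["img"][:,:,::-1]); print(s["tool_pos"],s["joints"],s["width"])
E
python3 wr.py w1; python3 -c "
from h import *;import pickle
c=pickle.load(open('w1.pkl','rb'));print(proj(c,[[.684,-.215,.13],[.61,-.2289,.26]]))"
```

```text
[ 0.60626851 -0.21474584  0.35678009] [-4.97595072e-01  1.52090025e-01  1.50894252e+00 -9.02256173e-04
  1.48128857e+00  9.72404343e-01] 0.08563006642133159
[[290.57662134 106.93769443]
 [302.2307312  205.2250047 ]]
```

View pics/w1.png

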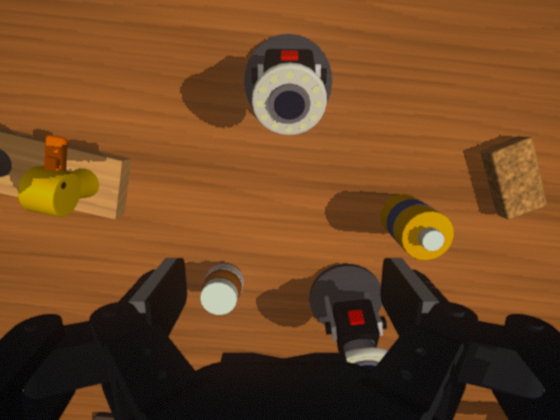

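The wrist view puts camera A's glass at (290,104), its ring at (290,97) and its foot at (288,78), with the red patch at the top. Camera B is at (350,320). Next is a joint fit that adds this view and the glass centres.

```bash
cat > fit2.py <<'E'
from h import *
import pickle
from plant import vision
C={n:vision.capture(n) for n in("top","scene")}; C["w"]=pickle.load(open("w1.pkl","rb"))
gl=lambda h:(h[...,2]<90)&(h[...,0]>105)&(h[...,0]<135)&(h[...,1]>70)
roi={"top":(355,142,24,24),"scene":(152,232,30,16),"w":(270,88,40,34)}
GC={}
for n in C:
    k=contour(C[n]["img"],roi[n],gl); e=cv2.fitEllipse(k.astype(np.float32)); GC[n]=np.array(e[0]); print(n,"glass",e)
rr={"top":(335,125,60,60),"scene":(140,230,60,30),"w":(245,57,90,85)}
RG={n:contour(C[n]["img"],rr[n],ringf) for n in C}
F={"top":np.array([(42,140),(70,65),(110,38),(160,28),(170,257),(110,243),(70,215),(48,175)])/5+[324.6,124.6],
   "scene":np.array([(38,220),(50,255),(85,285),(215,260),(240,195)])/3.75+[129.6,229.6],
   "w":np.array([(245,78),(258,47),(288,35),(318,47),(331,75)],float)}
def fc(p,views,wg=3,wf=4):
    o=[]; M=cam_R(p[2]); L=np.array([p[0],p[1],.13])
    for n in views:
        P=np.r_[circ(.041,-p[3]),circ(.041,-p[3]-p[4])]@M.T+L
        o.append(sd([hull(C[n],P)],RG[n])/np.sqrt(len(RG[n])/20))
        Q=place(np.r_[circ(.062,0),circ(.062,.012)]+[.035,0,0],p[0],p[1],0,p[2]); o.append(np.sqrt(wf)*sd([hull(C[n],Q)],F[n]))
        o.append(wg*(proj(C[n],L)[0]-GC[n]))
    return np.concatenate(o)
for v in(["w"],["top"],["scene"],["top","w"],["top","scene"],["top","scene","w"]):
    r=least_squares(fc,[.68,-.21,.15,.002,.010],args=(v,),loss="soft_l1",diff_step=1e-3,bounds=([-1,-1,-2,-.001,.002],[1,1,2,.008,.03]),x_scale=[.01,.01,.1,.003,.005])
    p=r.x; print(v,p.round(4),"deg",np.degrees(p[2]).round(2),r.cost.round(1))
    L=np.array([p[0],p[1],.13]); print("  focus",(L+.15*cam_R(p[2])[:,2]).round(4),[(proj(C[n],L)[0]-GC[n]).round(2) for n in C])
E
python3 fit2.py
```

```text
Traceback (most recent call last):
  File "fit2.py", line 9, in <module>
    k=contour(C[n]["img"],roi[n],gl); e=cv2.fitEllipse(k.astype(np.float32)); GC[n]=np.array(e[0]); print(n,"glass",e)
  File "h.py", line 15, in contour
    k=max(cs,key=cv2.contourArea)[::3,0].astype(float)
      ~~~^^^^^^^^^^^^^^^^^^^^^^^^
ValueError: max() iterable argument is empty
```

```bash
sed -i 's|^C={.*|C={n:dict(vision.capture(n),img=cv2.imread(f"pics/{n}0.png")[:,:,::-1].copy()) for n in("top","scene")}; C["w"]=pickle.load(open("w1.pkl","rb"))|' fit2.py; python3 fit2.py || python3 -c "
import cv2
for f,x,y in(('top0',366,153),('scene0',166,240),('w1',290,104)): print(f,cv2.cvtColor(cv2.imread(f'pics/{f}.png'),cv2.COLOR_BGR2HSV)[y,x])"
```

```text
top glass ((366.1512451171875, 152.85862731933594), (11.921398162841797, 13.014127731323242), 56.0317268371582)
scene glass ((167.3233184814453, 240.7342987060547), (4.532570838928223, 14.511163711547852), 98.8412094116211)
top0 [112 139  55]
scene0 [114 191  40]
w1 [133  41  44]Traceback (most recent call last):
  File "fit2.py", line 9, in <module>
    k=contour(C[n]["img"],roi[n],gl); e=cv2.fitEllipse(k.astype(np.float32)); GC[n]=np.array(e[0]); print(n,"glass",e)
  File "h.py", line 15, in contour
    k=max(cs,key=cv2.contourArea)[::3,0].astype(float)
      ~~~^^^^^^^^^^^^^^^^^^^^^^^^
ValueError: max() iterable argument is empty
```

```bash
sed -i 's|^gl=.*|G0=lambda h:(h[...,2]<90)\&(h[...,0]>105)\&(h[...,0]<135)\&(h[...,1]>70)\nG1=lambda h:h[...,2]<75|; s|roi\[n\],gl)|roi[n],G1 if n=="w" else G0)|' fit2.py; python3 fit2.py
```

```text
top glass ((366.1512451171875, 152.85862731933594), (11.921398162841797, 13.014127731323242), 56.0317268371582)
scene glass ((167.3233184814453, 240.7342987060547), (4.532570838928223, 14.511163711547852), 98.8412094116211)
w glass ((288.8927917480469, 104.66696166992188), (28.9156494140625, 31.143796920776367), 87.2635269165039)
['w'] [ 0.6854 -0.214   0.1295  0.008   0.0026] deg 7.42 34.2
  focus [ 0.6111 -0.2237  0.2599] [array([ 0.46, -0.47]), array([-0.48,  0.33]), array([0.88, 0.79])]
['top'] [ 0.6844 -0.2129  0.0465  0.0067  0.002 ] deg 2.66 4.4
  focus [ 0.6095 -0.2164  0.2599] [array([ 0.01, -0.04]), array([0.2 , 0.22]), array([-0.2 ,  1.66])]
['scene'] [ 0.683  -0.2175  0.2553  0.008   0.002 ] deg 14.63 56.0
  focus [ 0.6104 -0.2365  0.2599] [array([2.05, 0.5 ]), array([-1.06, -0.95]), array([3.92, 3.47])]
['top', 'w'] [ 0.685  -0.2136  0.0808  0.008   0.0034] deg 4.63 41.5
  focus [ 0.6102 -0.2196  0.2599] [array([ 0.3 , -0.27]), array([-0.2 ,  0.26]), array([0.47, 1.21])]
['top', 'scene'] [ 0.684  -0.2143  0.152   0.0067  0.002 ] deg 8.71 72.1
  focus [ 0.6099 -0.2257  0.2599] [array([0.65, 0.11]), array([-0.2 , -0.14]), array([1.09, 2.19])]
['top', 'scene', 'w'] [ 0.6849 -0.2143  0.1445  0.008   0.002 ] deg 8.28 113.9
  focus [ 0.6107 -0.2251  0.2599] [array([ 0.6 , -0.26]), array([-0.44,  0.13]), array([1.11, 1.31])]
```

```bash
cat > fit3.py <<'E'
import re
src=open("fit2.py").read().split("rr={")[0]; exec(src)
red=lambda h:((h[...,0]<6)|(h[...,0]>172))&(h[...,1]>200)&(h[...,2]>120)
rro={"top":(352,128,20,14),"scene":(145,258,22,24),"w":(272,42,36,26)}
RC={}
for n in C:
    k=contour(C[n]["img"],rro[n],red); RC[n]=(k.min(0)+k.max(0))/2; M_=cv2.moments(k.astype(np.float32)); RC[n]=np.array([M_["m10"],M_["m01"]])/M_["m00"]; print(n,"red",RC[n],k.min(0),k.max(0))
def f(p,v,lensfree=True):
    L=np.array([p[0],p[1],.13]); Q=L+cam_R(p[2])@[p[3],0,p[4]]
    return np.concatenate([np.r_[proj(C[n],L)[0]-GC[n], (proj(C[n],Q)[0]-RC[n]) if n!="top" else []] for n in v])
for v in(["w","scene"],["w","scene","top"],["w"],["scene"]):
    if len(v)>1:
        r=least_squares(f,[.685,-.214,.1,.02,-.05],args=(v,),x_scale=[.01,.01,.1,.01,.01]); print(v,r.x.round(4),np.degrees(r.x[2]).round(2),r.fun.round(2))
    for h in(.02,.025):
      g=lambda p:np.r_[f([p[0],p[1],p[2],h,p[3]],v)]
      r=least_squares(g,[.685,-.214,.1,-.05],x_scale=[.01,.01,.1,.01]); print(v,h,r.x.round(4),np.degrees(r.x[2]).round(2),r.fun.round(2))
E
python3 fit3.py
```

```text
top glass ((366.1512451171875, 152.85862731933594), (11.921398162841797, 13.014127731323242), 56.0317268371582)
scene glass ((167.3233184814453, 240.7342987060547), (4.532570838928223, 14.511163711547852), 98.8412094116211)
w glass ((288.8927917480469, 104.66696166992188), (28.9156494140625, 31.143796920776367), 87.2635269165039)
top red [358.86245955 134.59587379] [356.625 133.625] [362.375 135.875]
scene red [155.28410117 269.85806233] [150.875 264.375] [159.625 275.125]
w red [289.18288283  55.1944594 ] [280.625  50.625] [297.625  59.875]
['w', 'scene'] [ 0.6859 -0.213   0.0887  0.0297 -0.0594] 5.08 [-0.01  0.26 -0.06  0.04 -0.24  0.63 -0.15  0.01]
['w', 'scene'] 0.02 [ 0.6881 -0.2127  0.0637 -0.0684] 3.65 [-0.04 -1.94  0.75  3.56 -0.79  1.32  0.76  3.01]
['w', 'scene'] 0.025 [ 0.687  -0.2128  0.0766 -0.0638] 4.39 [-0.04 -0.84  0.34  1.76 -0.51  0.98  0.28  1.47]
['w', 'scene', 'top'] [ 0.6857 -0.213   0.0883  0.0299 -0.0595] 5.06 [-0.03  0.46 -0.06  0.04 -0.18  0.57 -0.15  0.01  0.02 -0.56]
['w', 'scene', 'top'] 0.02 [ 0.6877 -0.2127  0.0629 -0.0691] 3.61 [-0.03 -1.52  0.79  3.73 -0.69  1.19  0.8   3.15 -0.12 -1.41]
['w', 'scene', 'top'] 0.025 [ 0.6867 -0.2128  0.0759 -0.0642] 4.35 [-0.05 -0.55  0.37  1.88 -0.43  0.89  0.32  1.57 -0.06 -0.99]
['w'] 0.02 [ 0.6862 -0.2129  0.0806 -0.0848] 4.62 [-0. -0.  0.  0.]
['w'] 0.025 [ 0.6862 -0.2129  0.0841 -0.0715] 4.82 [ 0. -0.  0. -0.]
['scene'] 0.02 [ 0.6841 -0.2137 -0.0304 -0.0664] -1.74 [0. 0. 0. 0.]
['scene'] 0.025 [ 0.6841 -0.2137  0.0349 -0.0636] 2.0 [0. 0. 0. 0.]
```

The red patch and glass give yaw of about 5° and the lens at (0.6857, -0.2132). Next I hover over the duck.

```bash
python3 -c "
from plan import *
delta([.58,-.07,.31],down(.05));delta([.553,.073,.25],down(-.09))"
```

```text
q [-0.4972  0.151   1.5087 -0.      1.4815  0.9732] pos [ 0.6064 -0.2143  0.3576] |d| mm 154.18939648065938 deg 2.8853762921537363
row: [-0.0393 -0.4873  0.1585] [ 0.     -0.0001  0.008 ]
q [-0.4972  0.151   1.5087 -0.      1.4815  0.9732] pos [ 0.6064 -0.2143  0.3576] |d| mm 311.3655639869061 deg 10.906719775381708
row: [-0.0812 -0.9707  0.3584] [ 0.     -0.0001  0.0303]
```

>>> play_rows(commands="-0.05 -0.57 0.21 0 0 0 1;-0.05 -0.57 0.21 0 0 0 1;-0.05 -0.57 0.21 0 0 0 1;-0.05 -0.57 0.21 0 0 0 1;-0.05 -0.57 0.21 0 0 0 1")

```text
time_s: 3.15
tool_pos: [0.5724, -0.041, 0.2921]
orientation: [0.999, 0.052, -0.002, -0.001]
wrist_force: [0.1, 0.2, 0.6]
width: 0.0857
gripper_force: 0.0
```

>>> play_rows(commands="-0.03 -0.4 0.15 0 0 0.03 1;-0.03 -0.4 0.15 0 0 0.03 1;-0.03 -0.4 0.15 0 0 0.03 1;-0.03 -0.4 0.15 0 0 0.03 1;-0.03 -0.4 0.15 0 0 0.03 1")

```text
time_s: 3.57
tool_pos: [0.5525, 0.075, 0.2483]
orientation: [0.999, -0.042, -0.001, 0.0]
wrist_force: [1.2, 0.3, 0.6]
width: 0.0854
gripper_force: 0.0
```

>>> play_rows(commands="0 0 0 0 0 0 1;0 0 0 0 0 0 1")

```text
time_s: 3.73
tool_pos: [0.5544, 0.072, 0.2505]
orientation: [0.999, -0.044, 0.001, 0.0]
wrist_force: [-0.2, -1.1, 0.8]
width: 0.0857
gripper_force: 0.0
```

```bash
python3 wr.py w2; cat > fit4.py <<'E'
from h import *
import pickle
c=pickle.load(open("w2.pkl","rb")); u=proj(c,[.55,.073,.1])[0]; print(u)
from plant import vision
C={n:dict(vision.capture(n),img=cv2.imread(f"pics/{n}0.png")[:,:,::-1].copy()) for n in("top","scene")}; C["w"]=c
x,y=(u-[90,130]).astype(int)
K={"top":contour(C["top"]["img"],(205,175,80,60),duckf),"scene":contour(C["scene"]["img"],(270,235,80,60),duckf),"w":contour(c["img"],(max(x,0),max(y,0),180,210),duckf)}
print(K["w"].min(0),K["w"].max(0))
def fd(p,v): return np.r_[tuple(sd([hull(C[n],place(P,p[0],p[1],.03,p[2])) for P in duck_parts()],K[n]) for n in v)]
for v in(["w"],["top"],["top","scene"],["top","scene","w"]):
    r=least_squares(fd,[.55,.073,-.1],args=(v,),loss="soft_l1",diff_step=1e-3,x_scale=[.01,.01,.1]);print(v,r.x.round(4),np.degrees(r.x[2]).round(2),np.sqrt(np.mean(r.fun**2)))
i=c["img"][:,:,::-1].copy()
for P in duck_parts(): cv2.polylines(i,[hull(c,place(P,r.x[0],r.x[1],.03,r.x[2])).astype(int)],True,(255,0,255),1)
cv2.imwrite("pics/w2o.png",i)
E
python3 fit4.py
```

```text
[0.55440555 0.07199016 0.25053826] [-5.20703374e-02  1.49856839e-02  1.84574649e+00 -6.38251365e-04
  1.27864195e+00  1.60745535e+00] 0.08566804837456987
[282.45894959 197.62227866]
[258.125 114.375] [307.875 225.125]
['w'] [ 0.5514  0.0727 -0.1248] -7.15 0.6227194366762121
['top'] [ 0.5509  0.0729 -0.1228] -7.03 0.614039289218266
['top', 'scene'] [ 0.5499  0.0727 -0.1122] -6.43 0.5809298976037217
['top', 'scene', 'w'] [ 0.5512  0.0727 -0.1244] -7.13 0.6400593282818045
```

View pics/w2o.png

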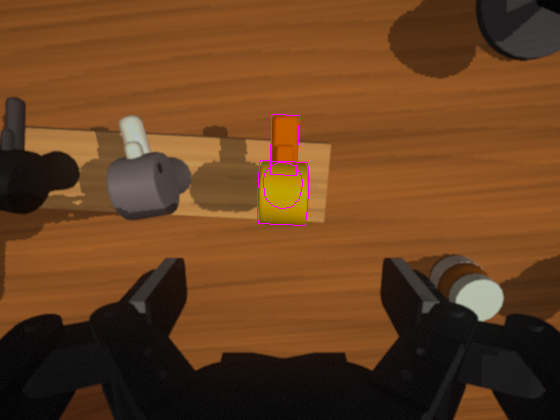

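The wrist view shows the duck at (283,185) with the fitted outline matching, the goose at (145,185), and nothing in the fingers' way. I descend onto (0.5544, 0.0723) with yaw -7.1°.

```bash
python3 -c "
from plan import *
delta([.5544,.0723,.081],down(-.124))"
```

```text
q [-0.0525  0.015   1.8463 -0.0002  1.2787  1.6078] pos [0.5542 0.0719 0.2502] |d| mm 169.24445849828456 deg 1.9813309172177245
row: [-0.0003 -0.0016  0.5641] [ 0.     -0.0003  0.0055]
```

>>> play_rows(commands="0 -0.001 0.1 0 0 0.0055 1;0 -0.001 0.2 0 0 0.0055 1;0 -0.001 0.3 0 0 0.0055 1;0 -0.001 0.38 0 0 0.0055 1;0 -0.001 0.43 0 0 0.0055 1")

```text
time_s: 4.3
tool_pos: [0.5521, 0.0726, 0.1174]
orientation: [0.998, -0.062, -0.002, 0.0]
wrist_force: [-1.2, 1.0, -0.1]
width: 0.0854
gripper_force: 0.0
```

>>> play_rows(commands="0 0 0.05 0 0 0 1;0 0 0.09 0 0 0 1;0 0 0.12 0 0 0 1;0 0 0.134 0 0 0 1;0 0 0.134 0 0 0 1")

```text
time_s: 4.72
tool_pos: [0.5531, 0.0733, 0.0794]
orientation: [0.998, -0.061, -0.001, 0.0]
wrist_force: [-0.2, 0.5, 0.2]
width: 0.0854
gripper_force: 0.0
```

```bash
python3 -c "
from plan import *
delta([.5544,.0723,.081],down(-.124))"
```

```text
q [-0.0501  0.2086  1.9725 -0.      0.9618  1.6432] pos [0.5531 0.0733 0.0794] |d| mm 2.243082642530397 deg 0.11573165007719292
row: [ 0.0046  0.0028 -0.0052] [0.     0.0002 0.0003]
```

>>> play_rows(commands="0.003 0.003 -0.004 0 0 0 1;0.003 0.003 -0.004 0 0 0 0;0.003 0.003 -0.004 0 0 0 -0.3;0.003 0.003 -0.004 0 0 0 -1;0.003 0.003 -0.004 0 0 0 -1", squeeze=50)

```text
time_s: 5.13
tool_pos: [0.5547, 0.0726, 0.0822]
orientation: [0.998, -0.061, 0.001, 0.0]
wrist_force: [0.9, 0.6, 0.2]
width: 0.0413
gripper_force: 50.6
```

>>> play_rows(commands="0 0 0 0 0 0 -1;0 0 0 0 0 0 -1;0 0 0 0 0 0 -1;0 0 0 0 0 0 -1;0 0 0 0 0 0 -1")

```text
time_s: 5.55
tool_pos: [0.5548, 0.0726, 0.0821]
orientation: [0.998, -0.061, 0.001, -0.0]
wrist_force: [-0.9, -0.2, 5.8]
width: 0.0418
gripper_force: 51.2
```

```bash
python3 -c "
from plan import *
s=sensors.sense();print(s['wrist_force'],s['gripper_force'],s['width'])
delta([.5531,.0733,.14],down(-.124))"
```

```text
[-0.8517 -0.2342  5.8442] 51.20374917984009 0.0418037121336874
q [-0.0512  0.2064  1.9692  0.0001  0.9646  1.6415] pos [0.5548 0.0726 0.0821] |d| mm 57.92173304899076 deg 0.14246177439314228
row: [-0.0056 -0.0015 -0.193 ] [-0.     -0.0002  0.0003]
```

>>> play_rows(commands="0 0 -0.03 0 0 0 -1;0 0 -0.07 0 0 0 -1;0 0 -0.12 0 0 0 -1;0 0 -0.2 0 0 0 -1;0 0 -0.3 0 0 0 -1")

```text
time_s: 5.97
tool_pos: [0.5516, 0.0728, 0.17]
orientation: [0.998, -0.061, -0.004, 0.0]
wrist_force: [0.1, 0.2, -1.4]
width: 0.0417
gripper_force: 51.1
```

>>> play_rows(commands="0 0 -0.13 0 0 0 -1;0 0 -0.26 0 0 0 -1;0 0 -0.36 0 0 0 -1;0 0 -0.43 0 0 0 -1;0 0 -0.43 0 0 0 -1")

```text
time_s: 6.38
tool_pos: [0.5558, 0.0727, 0.3074]
orientation: [0.998, -0.061, 0.005, -0.0]
wrist_force: [0.7, -0.3, -0.3]
width: 0.0417
gripper_force: 51.2
```

```bash
cat > goal.py <<'E'
from plan import *
from h import cam_R
Hrel=np.array([-.0034,0,.0521]) # head origin in tool
YAW=np.radians(5.0); LENS=np.array([.6857,-.2132,.13])
def goal(back=0.,yaw=YAW,off=0):
    M=cam_R(yaw); F=LENS+M[:,2]*(.15+back); Rt=np.c_[M[:,0],-M[:,1],-M[:,2]]
    return F-Rt@Hrel,Rt
if __name__=="__main__":
    p,Rt=goal(.0); print("final",p); delta(p,Rt)
    p,Rt=goal(.06); print("pre",p); delta(p,Rt)
E
python3 goal.py
```

```text
final [ 0.588  -0.2218  0.3067]
q [-0.051  -0.0221  1.7795  0.      1.3745  1.6415] pos [0.5558 0.0727 0.3074] |d| mm 296.19166596827495 deg 31.73127401832026
row: [0.2255 0.9612 0.0039] [ 0.0088  0.0815 -0.0325]
pre [ 0.5581 -0.2244  0.3587]
q [-0.051  -0.0221  1.7795  0.      1.3745  1.6415] pos [0.5558 0.0727 0.3074] |d| mm 301.4491856073546 deg 31.73127401832026
row: [ 0.1294  0.9818 -0.1702] [ 0.0088  0.0815 -0.0325]
```

>>> play_rows(commands="0.03 0.1 -0.03 0 0 0 -1;0.06 0.22 -0.07 0 0 0 -1;0.09 0.34 -0.11 0 0 0 -1;0.12 0.44 -0.14 0 0 0 -1;0.13 0.5 -0.17 0 0 0 -1")

```text
time_s: 6.8
tool_pos: [0.5739, -0.0837, 0.3497]
orientation: [0.998, -0.062, -0.002, 0.0]
wrist_force: [0.3, 0.3, -1.9]
width: 0.0411
gripper_force: 51.4
```

```bash
python3 goal.py
```

```text
final [ 0.588  -0.2218  0.3067]
q [-0.3192  0.0123  1.6701 -0.0011  1.4631  1.3757] pos [ 0.5739 -0.0837  0.3497] |d| mm 145.28364239358442 deg 32.51476549115936
row: [0.1042 0.4508 0.1431] [ 0.0088  0.0837 -0.0329]
pre [ 0.5581 -0.2244  0.3587]
q [-0.3192  0.0123  1.6701 -0.0011  1.4631  1.3757] pos [ 0.5739 -0.0837  0.3497] |d| mm 141.8312790294776 deg 32.51476549115936
row: [ 0.0057  0.4718 -0.0297] [ 0.0088  0.0837 -0.0329]
```

>>> play_rows(commands="0.001 0.1 -0.006 0.002 0.015 -0.006 -1;0.002 0.2 -0.012 0.004 0.032 -0.013 -1;0.004 0.3 -0.02 0.006 0.05 -0.02 -1;0.005 0.4 -0.025 0.007 0.067 -0.026 -1;0.006 0.472 -0.03 0.009 0.083 -0.033 -1")

```text
time_s: 7.22
tool_pos: [0.5578, -0.2229, 0.359]
orientation: [0.965, 0.044, 0.26, -0.012]
wrist_force: [0.3, 0.5, -1.4]
width: 0.0416
gripper_force: 51.3
```

>>> play_rows(commands="0 0 0 0 0 0 -1;0 0 0 0 0 0 -1;0 0 0 0 0 0 -1")

```text
time_s: 7.47
tool_pos: [0.5587, -0.2211, 0.359]
orientation: [0.965, 0.043, 0.257, -0.013]
wrist_force: [0.5, 1.0, -1.3]
width: 0.0415
gripper_force: 51.4
```

```bash
python3 goal.py
```

```text
final [ 0.588  -0.2218  0.3067]
q [-0.6974 -0.1831  1.8945  0.4128  1.0849  0.6533] pos [ 0.5587 -0.2211  0.359 ] |d| mm 59.920510485673525 deg 0.3068424010105289
row: [-0.0026  0.0114  0.1994] [-0.0007  0.0004  0.0001]
pre [ 0.5581 -0.2244  0.3587]
q [-0.6974 -0.1831  1.8945  0.4128  1.0849  0.6533] pos [ 0.5587 -0.2211  0.359 ] |d| mm 3.3067002199895645 deg 0.3068424010105289
row: [-0.0032  0.0105 -0.0006] [-0.0007  0.0004  0.0001]
```

```bash
python3 wr.py w3; python3 - <<'E'
from h import *; import pickle
from plant import vision
c=pickle.load(open("w3.pkl","rb")); i=cv2.resize(c["img"][:,:,::-1],None,fx=1.4,fy=1.4)
L=np.array([.6857,-.2132,.13]); yaw=np.radians(5); M=cam_R(yaw)
for P in(circ(.041,-.007)@M.T+L,place(circ(.062,.012)+[.035,0,0],L[0],L[1],0,yaw)): cv2.polylines(i,[((hull(c,P)+.5)*1.4).astype(int)],True,(255,0,255),1)
for P in(L,L+M@[.03,0,-.06]): cv2.circle(i,tuple(((proj(c,P)[0]+.5)*1.4).astype(int)),2,(0,255,0),-1)
cv2.imwrite("pics/w3o.png",i); print(proj(c,L),proj(c,L+M@[.03,0,-.06]))
for n in("top","scene"): cv2.imwrite(f"pics/{n}3.png",vision.capture(n)["img"][:,:,::-1])
E
```

```text
[ 0.55870657 -0.22113425  0.35901014] [-0.69744592 -0.18312846  1.89453831  0.41281641  1.08488705  0.65334176] 0.041466695692497696
[[286.6018823  175.65759148]] [[286.41792902 147.02511708]]
```

View pics/w3o.png

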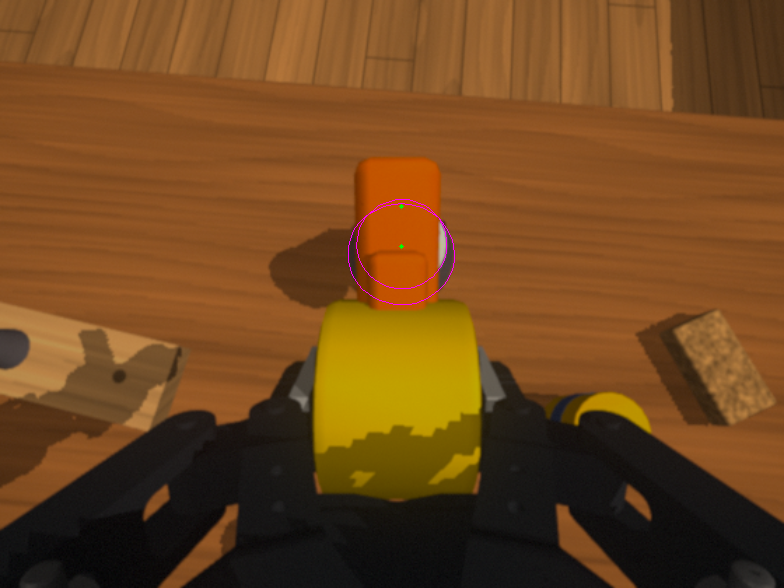

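The predicted ring outline agrees with the visible ring edge at (445,245) in the enlarged picture. The duck sits squarely between the fingers, bill up. Now the final approach.

>>> play_rows(commands="0 0.003 0.04 0 0 0 -1;-0.001 0.006 0.09 0 0 0 -1;-0.002 0.009 0.14 0 0 0 -1;-0.002 0.011 0.18 0 0 0 -1;-0.002 0.011 0.199 0 0 0 -1")

```text
time_s: 8.03
tool_pos: [0.5891, -0.221, 0.3052]
orientation: [0.965, 0.044, 0.257, -0.014]
wrist_force: [-0.6, 0.8, -1.9]
width: 0.0415
gripper_force: 51.4
```

>>> play_rows(commands="0 0 0 0 0 0 -1;0 0 0 0 0 0 -1;0 0 0 0 0 0 -1;0 0 0 0 0 0 -1;0 0 0 0 0 0 -1")

```text
time_s: 8.45
tool_pos: [0.5888, -0.2226, 0.3095]
orientation: [0.965, 0.044, 0.259, -0.012]
wrist_force: [0.2, -0.0, -0.9]
width: 0.0414
gripper_force: 51.4
```

```bash
python3 goal.py; cat > fin.py <<'E'
from h import *
from plant import vision,sensors
from goal import LENS,YAW
s=sensors.sense(); C={n:vision.capture(n) for n in("top","scene")}; M=cam_R(YAW)
Rt=R.from_quat(s["orientation"]).as_matrix(); Rh0=Rt@np.diag([1,-1,-1.])
def pose(p): Rh=Rh0@R.from_euler('y',p[2]).as_matrix(); return Rh,s["tool_pos"]+Rt@[p[0],0,p[1]]
def parts(p): Rh,o=pose(p); return [P@Rh.T+o for P in duck_parts()]
u=proj(C["scene"],pose([-.0034,.0521,0])[1])[0].astype(int); ut=proj(C["top"],pose([-.0034,.0521,0])[1])[0].astype(int); print(u,ut)
k=contour(C["scene"]["img"],(u[0]-45,u[1]-60,90,90),duckf); print(k.min(0),k.max(0))
p0=[-.0034,.0521,0]
f=lambda p:sd([hull(C["scene"],P) for P in parts(p)],k)
r=least_squares(f,p0,loss="soft_l1",diff_step=1e-3,x_scale=[.01,.01,.1],f_scale=.5); print("tool x,z,pitch",r.x,"rms",np.sqrt(np.mean(f(p0)**2)),np.sqrt(np.mean(r.fun**2)))
o=pose(p0)[1]; print("head in cam frame",(M.T@(o-LENS)).round(4))
T=[]
for n,c in(("scene",u),("top",ut)):
    i=cv2.resize(C[n]["img"][:,:,::-1],None,fx=4,fy=4,interpolation=cv2.INTER_CUBIC)
    for P in parts(p0): cv2.polylines(i,[((hull(C[n],P)+.5)*4).astype(int)],True,(255,0,255),1)
    for a in(.0,.15): cv2.circle(i,tuple(((proj(C[n],LENS+M[:,2]*a)[0]+.5)*4).astype(int)),4,(0,255,0),-1)
    x=max(c[0]*4-200,0); y=max(c[1]*4-250,0); T.append(i[y:y+560,x:x+400])
cv2.imwrite("pics/fin.png",np.hstack(T))
E
python3 fin.py
```

```text
final [ 0.588  -0.2218  0.3067]
q [-0.6618 -0.0929  1.9039  0.4263  0.9747  0.6405] pos [ 0.5888 -0.2226  0.3095] |d| mm 3.0150898296950426 deg 0.19079228585398883
row: [-0.0068 -0.0032  0.0066] [-0.0002 -0.0002  0.0004]
pre [ 0.5581 -0.2244  0.3587]
q [-0.6618 -0.0929  1.9039  0.4263  0.9747  0.6405] pos [ 0.5888 -0.2226  0.3095] |d| mm 58.05218095352305 deg 0.19079228585398883
row: [-0.0066 -0.0034 -0.1934] [-0.0002 -0.0002  0.0004]
[177 174] [381 169]
[158.125 125.875] [193.625 177.625]
tool x,z,pitch [-0.0018  0.0515 -0.0116] rms 3.157626509687313 3.11367986856538
head in cam frame [ 0.0021 -0.0009  0.152 ]
```

View pics/fin.png

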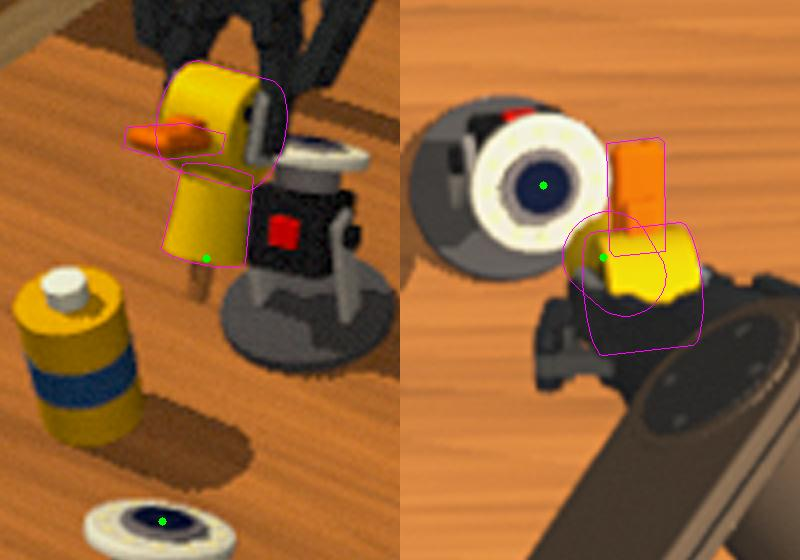

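The scene view shows the duck upright at the tilt, dowel towards the lens, with the model outline matching. In the top view the bill points away from the robot. The other heads and the tin are untouched. A 3 mm trim is left.

>>> play_rows(commands="-0.007 -0.003 0.0065 0 0 0 -1;-0.007 -0.003 0.0065 0 0 0 -1;-0.007 -0.003 0.0065 0 0 0 -1;-0.007 -0.003 0.0065 0 0 0 -1;-0.007 -0.003 0.0065 0 0 0 -1")

```text
time_s: 8.97
tool_pos: [0.5878, -0.2216, 0.3056]
orientation: [0.965, 0.044, 0.259, -0.012]
wrist_force: [1.0, 0.5, -1.6]
width: 0.0416
gripper_force: 51.4
```

>>> play_rows(commands="0 0 0 0 0 0 -1;0 0 0 0 0 0 -1;0 0 0 0 0 0 -1;0 0 0 0 0 0 -1;0 0 0 0 0 0 -1")

```text
time_s: 9.38
tool_pos: [0.5878, -0.2215, 0.3056]
orientation: [0.965, 0.044, 0.259, -0.012]
wrist_force: [0.6, -0.9, -1.6]
width: 0.0412
gripper_force: 51.4
```

```bash
python3 goal.py|head -3; python3 fin.py|tail -1
```

```text
final [ 0.588  -0.2218  0.3067]
q [-0.6613 -0.0928  1.9105  0.4276  0.9701  0.6382] pos [ 0.5878 -0.2215  0.3056] |d| mm 1.152974774973447 deg 0.1972860214079947
row: [ 0.0023  0.0007 -0.003 ] [-0.0004 -0.      0.0004]
head in cam frame [-0.0007  0.0003  0.1491]
```

Within about 1 mm of the goal and steady, so I hand in.

```bash
python3 -c "
from plant import hand_in
print(hand_in())"
```

```text
the job is handed in; nothing more can be done
None
```

The duck head is handed in, held steady in front of the inspection camera with the dowel to the lens and the bill up and over it; by my measurements it is within about 1 mm of the focus point, and the camera's heading, which I estimated at 5°, is good to about 2°.

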